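Clear the rack, cap the wide stake, restock the rack

ROBOT

A 7-joint arm with a two-finger parallel gripper is mounted at the origin on the work surface. World frame = base frame: x ahead of the robot, y to its left, z up, the work surface at z = 0. Lengths are in m, angles in rad, forces in N, time in s.
With the tool pointing down it reaches from about 0.375 to 0.925 m from the base axis. Payload 3.1 kg.
Tool frame: the origin (TCP) lies midway between the tips of the shut fingers; the grasp point (between the pads) lies 19 mm behind it; z points along the fingers, y is the direction in which the jaws open and shut (so a half turn about z gives the same grasp; the last joint's range is limited). The gripper opens to 85 mm and grips with 20 to 120 N. Pads are 22 mm wide; open, the fingers measure 114 mm over their backs; the gripper's body (76 mm by 85 mm) begins 54 mm behind the grasp point. The pads swing forward as they close: fully open they stand 13 mm farther back than shut.
Start: joints at [1.238, 0.383, 0.044, 1.598, -0.018, 1.161, -0.05], TCP at [0.151, -0.632, 0.231] pointing down, gripper open.
Joint ranges: [-2.61, 2.61], [-0.41, 2.15], [-1.48, 1.57], [0, 2.5], [-1.57, 4.71], [0.05, 1.97], [-2.85, 2.85]. Speed limits (rad/s): [2.79, 2.79, 3.14, 3.14, 3.14, 3.14, 3.14].

INTERFACE

Orientations are given as a 3x3 rotation matrix whose columns are the frame's x, y, z axes.
In Python, from plant import env, snapshot, order gives the robot as it stands. The module is installed in compiled form; this text tells all that it offers.
- The arm moves only by the tool move_arm, never from a script. Its argument "moves" is a list of rows, each an object of numbers: "dx", "dy", "dz": the shift along the world's x, y, z in m; "turn": the turn about the world's z in degrees. A call has 1 to 10 rows; each row is the pose to reach, as a shift and turn from the pose commanded when the call began; what a row does not reach only later rows make up. A row lasts 1/8 s, in which the tool goes at most 62.5 mm and 10.7 degrees, less where a joint would pass 70% of its speed; a pose out of reach is approached as far as the arm can. A call with a gripper value outside its range is refused whole. "claw" is the finger opening in m, from 0 to 0.0854, set as the call begins (left out, the last holds). The fingers move at their own pace and stop on an object; "squeeze" is the grip in N (left out, the last holds). Time passes only in rows, so rows that repeat a pose let the fingers close. It gives the time, the measured TCP pose, the force and the opening at its end, in the units of the state.
- env.observe(): the state, without advancing time (a new reading comes with each control period).
- snapshot(name): name is "side" or "top"; returns a dict with "image" (384x512x3 uint8, red, green, blue), "depth" (384x512 float32, m along the optical axis (not along the pixel's ray), 0 where there is no reading), "camera_matrix" (3x3 intrinsics, pixels), "T" (4x4, takes a point from camera to world coordinates). Camera axes: x right, y down, z forward; pixel columns grow to the right and rows downward; lengths in m; the calibration is good to about 2 mm. A picture is of the moment at which its call begins.
- order.hand_in(): hands the job in, once; it reports no verdict.
The state is a dict: "clock": time; "joint_pos": joint angles; "joint_vel": joint speeds; "tau": joint torques, N m; "ee_pos": TCP position; "orientation": TCP orientation; "ft_force": force on the tool from outside, world axes, zero at the start; "wrist_torque": the same for the moment, N m; "grip_width": finger opening in m.
Only numpy, scipy, OpenCV 4.12 (cv2) and the standard library are available. Lean on these libraries where they do the work, as an engineer would, in place of code of your own. Each camera call takes 0.05 s, during which the arm holds its last target. There are 200 camera calls.

TASK

The loose steel angle at the back of the little wooden rack is blocked in by the jar and the punch block: leaving the angle where it lies, first stand both of them upright in the shallow plywood tray and let go. Then fetch the angle and nest it ridge up, centred and fully seated, over the fixed angle of its own width on the other board (not the narrow one) and let go, and finally stand the jar back in the middle of the round cork pad and the punch block in the middle of the square one. Do not knock the jar or the block over.

Things in the scene. Friction and masses are not known exactly. Their poses are not given: they have to be found in the camera images.
- jar: loose round amber jar with a dark metal lid, 52 mm diameter, 110 mm tall, 0.3 kg; stands on the round cork pad at the start. Origin: centre of its underside; z up. Grip it across its body, e.g. 55 to 75 mm above its underside.
- punch_block: loose square block of pale wood, 46 x 46 mm and 90 mm tall, with four short steel punches standing 19 mm out of its top (109 mm in all), 0.2 kg; stands on the square cork pad at the start. Origin: centre of its underside; x and y square to its sides, z up.
- cap: loose bright steel angle, 60 mm long, legs 32 mm wide, 5 mm thick, lying ridge up like a roof behind (+x of) jar and block; 45 mm wide, 26 mm high, 0.14 kg. Origin: mid-length under the ridge, level with its lower edges; x along the ridge, z up. Its sides slope at 45 degrees: grip it by its two end faces, 60 mm apart along x. Seated, its origin is 7 mm above the wide stake's.
- wide_stake: bare steel angle fixed ridge up on the stake board, same section as the loose one (legs 32 x 5 mm, 45 mm wide, 26 mm high) but 50 mm long. Origin: middle of its length, under the ridge, at the height of its lower edges, which is the board's top, 12 mm above the bench; x along the ridge, z up.
- narrow_stake: bare steel angle fixed ridge up on the same board, about 110 mm from the wide one: legs only 18 x 4 mm, 25 mm wide, 16 mm high, 50 mm long; not used. Origin and axes as for the wide stake.
- round_pad: round cork pad, 72 mm diameter, 3 mm thick, fixed on the rack board (12 mm thick); the jar's place. Origin: centre of its underside, so its top is at +3 mm. The two pads are 110 mm apart in a row along the rack's back edge; the y axis of both lies along that row.
- square_pad: square cork pad, 68 x 68 mm, 3 mm thick, fixed on the rack board beside the round one. Origin: centre of its underside, so its top is at +3 mm; it is the punch block's place.
- tray: fixed shallow plywood tray, 220 (x) by 140 (y) mm outside, walls 5 mm thick, rim 14 mm above the bench, floor 5 mm above the bench. Origin: centre of its underside.
Not all that is in view belongs to the job. What is shaped like the cap but green is not meant.

How it is judged:
On the way, in this order (a step that is already met when the one before it is completed fails the run):
1. jar and punch block both stand released in the tray, the loose angle still lying where it was (x of jar in the frame of tray between -0.105 and 0.105 m and y of jar in the frame of tray between -0.065 and 0.065 m and z of jar in the frame of tray between 0 and 0.012 m and angle between each of jar, punch_block's own z axis and vertical below 0.1 rad and linear speed of each of jar, punch_block below 0.02 m/s and contact force between each of jar, punch_block and the fingers below 0.2 N and x of punch_block in the frame of tray between -0.105 and 0.105 m and y of punch_block in the frame of tray between -0.065 and 0.065 m and z of punch_block in the frame of tray between 0 and 0.012 m and distance of cap from where it was at the start of the episode below 0.015 m), for 0.2 s.
2. the loose angle is nested over the wide stake and released (x of cap in the frame of wide_stake between -0.01 and 0.01 m and y of cap in the frame of wide_stake between -0.003 and 0.003 m and z of cap in the frame of wide_stake between 0.0045 and 0.0095 m and angle between the x axis of cap and the x axis of wide_stake, either way round below 0.1 rad and angle between cap's own z axis and vertical below 0.1 rad and linear speed of cap below 0.02 m/s and contact force between cap and the fingers below 0.2 N), for 0.2 s.
At the end, for the whole second after the job is handed in: Loose angle nested on the wide stake: within 10 mm along and 3 mm across the ridge, 0.1 rad, 4.5 to 9.5 mm above the stake's origin; jar and block upright (0.1 rad) on the round and square pad, within 12 mm of the pad centre; all released, at rest (all of step 2 and horizontal distance between jar and round_pad below 0.012 m and z of jar in the frame of round_pad between 0 and 0.006 m and angle between each of jar, punch_block's own z axis and vertical below 0.1 rad and linear speed of each of jar, punch_block below 0.02 m/s and contact force between each of jar, punch_block and the fingers below 0.2 N and horizontal distance between punch_block and square_pad below 0.012 m and z of punch_block in the frame of square_pad between 0 and 0.006 m); the robot touches nothing.
It fails at once if the jar is knocked over (angle between jar's own z axis and vertical above 0.7 rad).
It fails at once if the punch block is knocked over (angle between punch_block's own z axis and vertical above 0.7 rad).
It also fails if it takes over 128 s, if anything falls off the work surface, if the arm or the gripper's body presses on something with over 40 N, if the wrist force passes 120 N, or if a joint passes its speed limit or range.

## Working session

There is one attempt and no reset: what is moved stays moved. The work goes in short steps, Python scripts to look and compute and a tool call to move; the robot and the scene stay as the last step left them, time stands still between calls to the robot, and variables do not carry over. Pictures are saved under pics/ and viewed, about 12 in all and at most 16, crops included, and the job is handed in when it is done.

Besides the shell and the picture viewer there is one more tool, called after "Request:" by a JSON object that holds its "method" and its "body". move_arm: Moves the arm, as the interface text tells. Its arguments: {"type":"object","properties":{"moves":{"type":"array"},"claw":{"type":"number"},"squeeze":{"type":"number"}},"required":["moves"]}

```bash
mkdir -p pics && cat > h.py <<'E'
import numpy as np, cv2
from plant import env, snapshot, order
def grab(n):
    s=snapshot(n); K=s["camera_matrix"]; d=s["depth"]; h,w=d.shape
    u,v=np.meshgrid(np.arange(w),np.arange(h))
    P=np.stack([(u-K[0,2])*d/K[0,0],(v-K[1,2])*d/K[1,1],d,np.ones_like(d)],-1)@s["T"].T
    P=P[...,:3]; P[d==0]=np.nan
    return s["image"],P,s
def save(im,name,box=None,sc=1):
    if box: x0,y0,x1,y1=box; im=im[y0:y1,x0:x1]
    im=cv2.resize(im,None,fx=sc,fy=sc,interpolation=cv2.INTER_CUBIC)
    cv2.imwrite("pics/"+name,im[...,::-1])
E
python3 - <<'E'
from h import *
t,P,s=grab("top"); a,Q,r=grab("side")
save(t,"top1.png",sc=1.5); save(a,"side1.png",sc=1.5)
np.savez("c1.npz",t=t,P=P,a=a,Q=Q)
print(s["T"],s["camera_matrix"],r["T"]); o=env.observe(); print(o["clock"],o["ee_pos"],o["orientation"],o["grip_width"])
E
```

```text
[[-0.02767672 -0.99626853  0.08174972  0.51212887]
 [-0.99957932  0.02829237  0.00638197  0.00290698]
 [-0.00867104 -0.0815387  -0.99663246  1.16521591]
 [ 0.          0.          0.          1.        ]] [[465.83573425   0.         258.32925058]
 [  0.         465.83573425 198.17867763]
 [  0.           0.           1.        ]] [[ 0.89695802 -0.33344576  0.29031058  0.23096724]
 [-0.44184326 -0.69912269  0.56214055 -0.72708105]
 [ 0.01551933 -0.63248825 -0.77441447  1.06385189]
 [ 0.          0.          0.          1.        ]]
0.1 [ 0.15099322 -0.63134453  0.23001051] [[ 9.72551447e-01  2.32686991e-01 -6.67926334e-04]
 [ 2.32687920e-01 -9.72548769e-01  2.28566792e-03]
 [-1.17745743e-04 -2.37834803e-03 -9.99997165e-01]] 0.08532742716962345
```

View pics/top1.png

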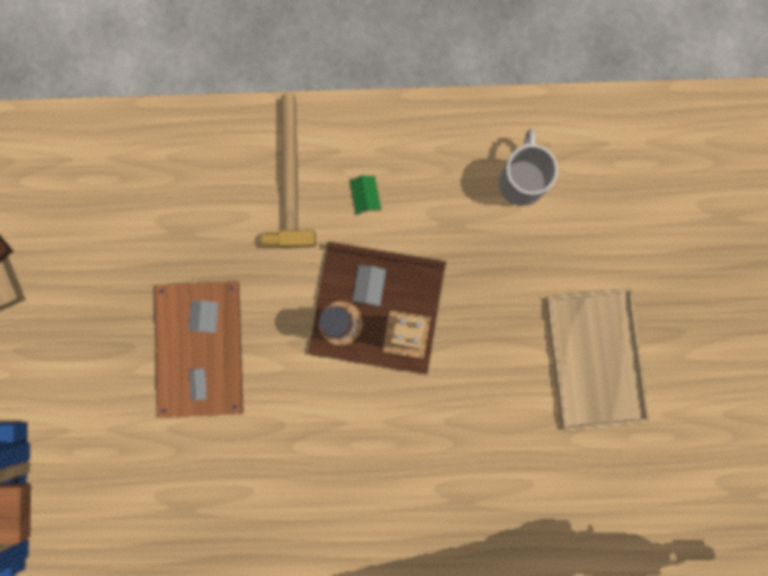

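View pics/side1.png

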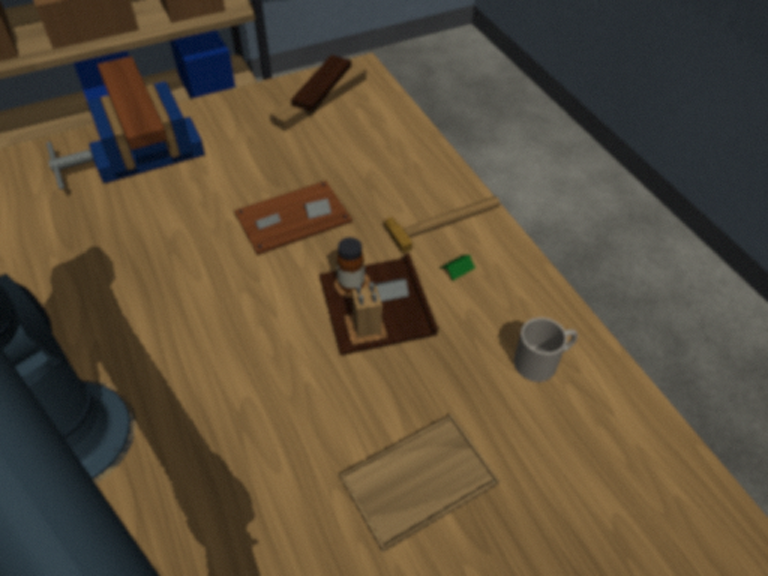

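The top view shows the jar at (338,322), the block at (407,333), and the bright cap at (370,285). The wide stake is at (204,317), the narrow stake at (198,384), and the tray at (595,360). 

What could be taken for the cap:
- Green angle at (366,194): wrong colour.
- Wide stake at (204,317): fixed on the other board.
- Narrow stake at (198,384): fixed on the other board.

I choose (370,285), the bright steel angle on the rack. Next I measure and take a close crop.

```bash
cat >> h.py <<'E'
def rect(p):
    p=np.asarray(p,np.float32)[:,:2]; c,(w,h),a=cv2.minAreaRect(p*1000)
    return np.round(c,1),np.round((w,h),1),round(a,1)
def region(P,px,r,z0,z1):
    x,y=px; m=np.zeros(P.shape[:2],bool); m[y-r:y+r,x-r:x+r]=1
    m&=(P[...,2]>z0)&(P[...,2]<z1); return m
E
python3 - <<'E'
from h import *
c=np.load("c1.npz");t,P,a,Q=c["t"],c["P"],c["a"],c["Q"]
save(t,"crop1.png",(95,150,305,290),3.8)
for n,px,r,z0,z1 in [("jar",(226,215),22,.11,.14),("blk",(271,222),22,.085,.115),("blk_all",(271,222),22,.085,.15),("cap",(246,190),14,.018,.06),("capridge",(246,190),14,.03,.06),("wide",(136,211),13,.017,.06),("narrow",(132,256),13,.017,.05),("tray",(397,240),60,.009,.03),("board",(132,233),50,.006,.05),("rack",(252,205),60,.006,.06)]:
    m=region(P,px,r,z0,z1); p=P[m]
    if len(p)>3: print(n,len(p),p.mean(0).round(4),np.percentile(p[:,2],[1,50,99]).round(4),rect(p))
# bench height
for px in [(200,300),(330,150),(330,300)]: print(px,P[px[1],px[0]].round(4))
E
```

```text
jar 339 [0.5637 0.0892 0.1244] [0.1175 0.1247 0.1288] (array([564.1,  89.3]), array([45.4, 44.3]), 44.3)
blk 366 [ 0.5468 -0.02    0.1047] [0.1001 0.1047 0.1099] (array([547.2, -20.2]), array([45.6, 46.1]), 77.1)
blk_all 405 [ 0.5468 -0.0202  0.1065] [0.1002 0.105  0.1257] (array([547.2, -20.2]), array([45.6, 46.1]), 77.1)
cap 388 [0.6265 0.0403 0.028 ] [0.0184 0.0278 0.0392] (array([628.2,  46. ]), array([52.7, 60. ]), 78.2)
capridge 153 [0.6258 0.0409 0.034 ] [0.0302 0.0337 0.0413] (array([626.6,  41.6]), array([19.7, 59.3]), 83.7)
wide 330 [0.5826 0.3129 0.0278] [0.0173 0.0281 0.0393] (array([582.7, 308.8]), array([55.4, 49.6]), 83.9)
narrow 170 [0.4731 0.3248 0.0225] [0.0173 0.0223 0.029 ] (array([476.4, 325.5]), array([58.8, 30.8]), 16.2)
tray 753 [ 0.492  -0.3301  0.0128] [0.009  0.0129 0.0183] (array([ 496. , -330.2]), array([220.2, 141.9]), 4.2)
board 5001 [0.5297 0.3251 0.0131] [0.0067 0.012  0.0343] (array([533.3, 340.6]), array([206.4, 233.4]), 85.1)
rack 5606 [0.6003 0.0325 0.0146] [0.0068 0.0127 0.0352] (array([593.5,  29.3]), array([296.4, 297.4]), 88.4)
(200, 300) [ 0.3595  0.1615 -0.0017]
(330, 150) [ 0.7249 -0.1743 -0.0009]
(330, 300) [ 0.351  -0.1594 -0.0019]
```

View pics/crop1.png

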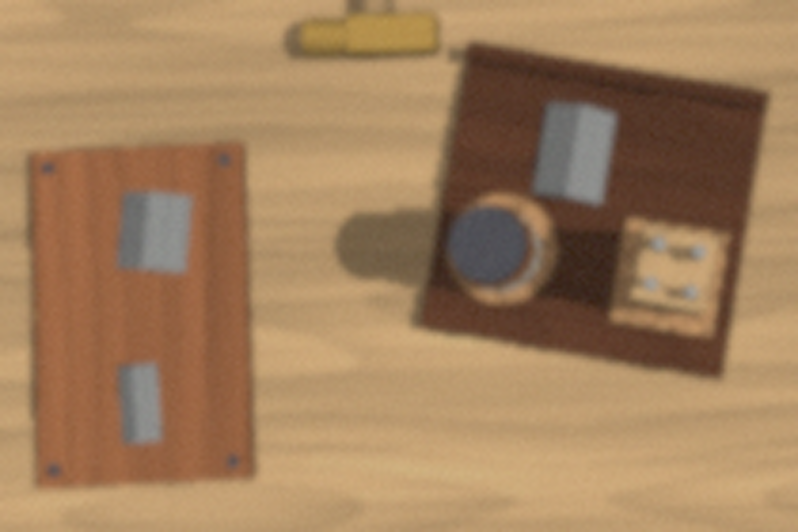

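The crop confirms the choice: the bright angle on the rack at crop pixel (576,152), with jar and block in front of it. The wide stake is at (155,230) and the narrow one at (140,400). Now I refine the fits.

```bash
cat >> h.py <<'E'
from scipy.optimize import least_squares
def roof(P,px,r,z0,z1,yaw0,W=.0226):
    p=P[region(P,px,r,z0,z1)]; p=p[np.hypot(*(p[:,:2]-np.median(p[:,:2],0)).T)<.04]
    c0=np.median(p[:,:2],0)
    def f(q):
        n=np.array([-np.sin(q[2]),np.cos(q[2])]); return q[3]-np.abs((p[:,:2]-c0-q[:2])@n)-p[:,2]
    s=least_squares(f,[0,0,yaw0,p[:,2].max()],loss="soft_l1",f_scale=.002).x
    u=np.array([np.cos(s[2]),np.sin(s[2])]); n=np.array([-u[1],u[0]]); c=c0+s[:2]
    a=(p[:,:2]-c)@u; lo,hi=np.percentile(a,[1,99]); c=c+u*(lo+hi)/2
    return c.round(4),round(np.degrees(s[2]),1),"ridge z",round(s[3],4),"len",round(hi-lo,4),len(p)
E
python3 - <<'E'
from h import *
c=np.load("c1.npz");t,P,a,Q=c["t"],c["P"],c["a"],c["Q"]
print("cap",roof(P,(246,190),14,.020,.06,-.16)); print("wide",roof(P,(136,211),14,.020,.06,-.05))
# side camera
g=lambda px,r,*k:roof(Q,px,r,*k)
print("capS",g((262,193),12,.020,.045,-.16)); print("wideS",g((212,139),12,.020,.045,-.05))
m=region(P,(252,205),60,.045,.2); print("tall",m.sum())
# rail
for u in (230,260,285):
    print(u,[(round(float(P[v,u,0]),3),round(float(P[v,u,2]),3)) for v in range(158,190,3)])
# rectangle of board top & rack by colour/height
lab=cv2.connectedComponents(((P[...,2]>.007)&(P[...,2]<.02)).astype(np.uint8))[1]
for n,px in (("board",(130,234)),("rack",(270,190))):
    l=lab[px[1],px[0]]; print(n,rect(P[lab==l]),(lab==l).sum())
E
```

```text
cap (array([0.6265, 0.0407]), np.float64(-10.5), 'ridge z', np.float64(0.0379), 'len', np.float64(0.0581), 358)
wide (array([0.5833, 0.3156]), np.float64(-6.0), 'ridge z', np.float64(0.038), 'len', np.float64(0.0482), 294)
capS (array([0.6274, 0.0382]), np.float64(-10.7), 'ridge z', np.float64(0.0344), 'len', np.float64(0.058), 148)
wideS (array([0.5836, 0.3116]), np.float64(-8.2), 'ridge z', np.float64(0.0329), 'len', np.float64(0.0502), 92)
tall 843
230 [(0.712, -0.001), (0.704, -0.001), (0.693, 0.023), (0.685, 0.025), (0.68, 0.01), (0.672, 0.009), (0.664, 0.014), (0.657, 0.007), (0.649, 0.011), (0.641, 0.015), (0.634, 0.016)]
260 [(0.71, -0.002), (0.701, 0.003), (0.694, 0.0), (0.686, 0.0), (0.675, 0.025), (0.669, 0.014), (0.662, 0.011), (0.654, 0.015), (0.647, 0.011), (0.64, 0.012), (0.632, 0.013)]
285 [(0.708, -0.001), (0.701, -0.004), (0.692, 0.0), (0.685, -0.002), (0.677, -0.0), (0.666, 0.027), (0.659, 0.021), (0.653, 0.012), (0.646, 0.009), (0.638, 0.01), (0.631, 0.007)]
board (array([530.5, 325.9]), array([220. , 141.6]), 1.3) 4510
rack (array([585.4,  29.4]), array([200.1, 181. ]), 78.8) 4493
```

Request:
{"method": "move_arm", "body": {"moves": [{"dx": 0.03,"dy": 0.05,"turn": -3},{"dx": 0.06,"dy": 0.1,"turn": -7},{"dx": 0.09,"dy": 0.15,"turn": -11},{"dx": 0.12,"dy": 0.2,"turn": -15},{"dx": 0.15,"dy": 0.25,"turn": -19},{"dx": 0.18,"dy": 0.3,"turn": -22},{"dx": 0.21,"dy": 0.35,"turn": -24},{"dx": 0.24,"dy": 0.4,"turn": -24},{"dx": 0.27,"dy": 0.45,"turn": -24},{"dx": 0.3,"dy": 0.5,"turn": -24}], "claw": 0.085, "squeeze": 40}}

```text
schema error: expected keys dx, dy, dz, turn
```

Request:
{"method": "move_arm", "body": {"moves": [{"dx": 0.03,"dy": 0.05,"dz": 0,"turn": -3},{"dx": 0.06,"dy": 0.1,"dz": 0,"turn": -7},{"dx": 0.09,"dy": 0.15,"dz": 0,"turn": -11},{"dx": 0.12,"dy": 0.2,"dz": 0,"turn": -15},{"dx": 0.15,"dy": 0.25,"dz": 0,"turn": -19},{"dx": 0.18,"dy": 0.3,"dz": 0,"turn": -22},{"dx": 0.21,"dy": 0.35,"dz": 0,"turn": -24},{"dx": 0.24,"dy": 0.4,"dz": 0,"turn": -24},{"dx": 0.27,"dy": 0.45,"dz": 0,"turn": -24},{"dx": 0.3,"dy": 0.5,"dz": 0,"turn": -24}], "claw": 0.085, "squeeze": 40}}

```text
clock: 1.35
ee_pos: [0.4515, -0.1305, 0.231]
orientation: [[0.983, -0.183, -0.0], [-0.183, -0.983, -0.0], [-0.0, 0.0, -1.0]]
ft_force: [0.4, -0.8, 0.3]
grip_width: 0.0851
```

Request:
{"method": "move_arm", "body": {"moves": [{"dx": 0.028,"dy": 0.05,"dz": 0,"turn": 0},{"dx": 0.056,"dy": 0.1,"dz": 0,"turn": 0},{"dx": 0.084,"dy": 0.15,"dz": 0,"turn": 0},{"dx": 0.1,"dy": 0.2,"dz": 0,"turn": 0},{"dx": 0.1125,"dy": 0.2195,"dz": 0,"turn": 0},{"dx": 0.1125,"dy": 0.2195,"dz": 0,"turn": 0}]}}

```text
clock: 2.1
ee_pos: [0.5636, 0.0901, 0.2308]
orientation: [[0.984, -0.178, -0.001], [-0.178, -0.984, 0.001], [-0.001, -0.001, -1.0]]
ft_force: [0.5, 0.1, -0.8]
grip_width: 0.0852
```

```bash
python3 - <<'E'
from h import *
a,Q,s=grab("side"); save(a,"s2.png",(170,100,330,250),4)
print(env.observe()["ee_pos"])
E
```

```text
[0.5632566  0.08771047 0.23059192]
```

View pics/s2.png

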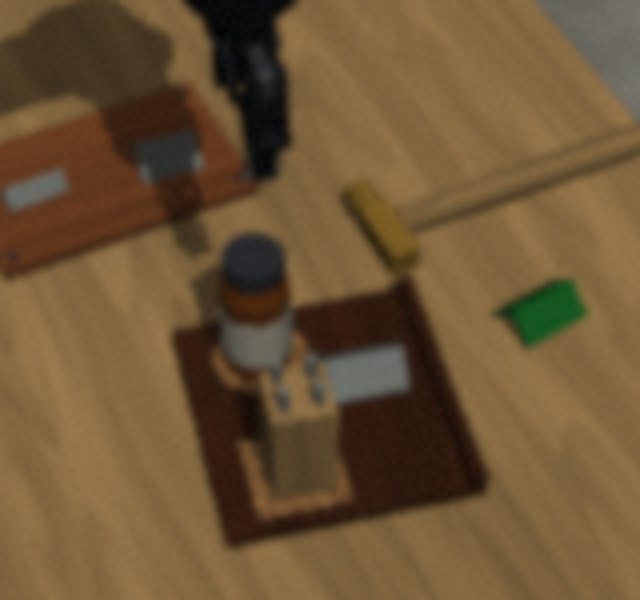

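The gripper hangs above the jar (crop 255,265), with the block beside it and the cap behind, so I descend.

Request:
{"method": "move_arm", "body": {"moves": [{"dx": 0,"dy": 0,"dz": -0.04,"turn": 0},{"dx": 0,"dy": 0,"dz": -0.08,"turn": 0},{"dx": 0,"dy": 0,"dz": -0.11,"turn": 0},{"dx": 0,"dy": 0,"dz": -0.14,"turn": 0},{"dx": 0,"dy": 0,"dz": -0.16,"turn": 0},{"dx": 0,"dy": 0,"dz": -0.168,"turn": 0},{"dx": 0,"dy": 0,"dz": -0.168,"turn": 0}]}}

```text
clock: 3.02
ee_pos: [0.5638, 0.0868, 0.0633]
orientation: [[0.983, -0.184, -0.0], [-0.184, -0.983, -0.0], [-0.0, 0.0, -1.0]]
ft_force: [-0.4, -0.0, 0.9]
grip_width: 0.0849
```

Request:
{"method": "move_arm", "body": {"moves": [{"dx": 0,"dy": 0,"dz": 0,"turn": 0},{"dx": 0,"dy": 0,"dz": 0,"turn": 0},{"dx": 0,"dy": 0,"dz": 0,"turn": 0},{"dx": 0,"dy": 0,"dz": 0,"turn": 0},{"dx": 0,"dy": 0,"dz": 0,"turn": 0},{"dx": 0,"dy": 0,"dz": 0,"turn": 0}], "claw": 0.04, "squeeze": 40}}

```text
clock: 3.78
ee_pos: [0.5651, 0.088, 0.0648]
orientation: [[0.983, -0.183, 0.003], [-0.183, -0.983, 0.0], [0.003, -0.001, -1.0]]
ft_force: [0.0, -0.1, 5.8]
grip_width: 0.051
```

Request:
{"method": "move_arm", "body": {"moves": [{"dx": 0,"dy": 0,"dz": 0.02,"turn": 0},{"dx": 0,"dy": 0,"dz": 0.06,"turn": 0},{"dx": 0,"dy": 0,"dz": 0.11,"turn": 0},{"dx": 0,"dy": 0,"dz": 0.15,"turn": 0},{"dx": 0,"dy": -0.02,"dz": 0.16,"turn": 0},{"dx": 0,"dy": -0.06,"dz": 0.16,"turn": 0},{"dx": 0,"dy": -0.11,"dz": 0.16,"turn": 0},{"dx": 0,"dy": -0.16,"dz": 0.16,"turn": 0},{"dx": 0,"dy": -0.21,"dz": 0.16,"turn": 0},{"dx": 0,"dy": -0.26,"dz": 0.16,"turn": 0}]}}

```text
clock: 5.03
ee_pos: [0.5626, -0.1741, 0.2234]
orientation: [[0.983, -0.183, -0.001], [-0.183, -0.983, 0.0], [-0.001, -0.0, -1.0]]
ft_force: [1.1, 0.5, -3.0]
grip_width: 0.051
```

Request:
{"method": "move_arm", "body": {"moves": [{"dx": 0,"dy": -0.05,"dz": 0,"turn": 0},{"dx": -0.01,"dy": -0.1,"dz": 0,"turn": 0},{"dx": -0.015,"dy": -0.135,"dz": 0,"turn": 0},{"dx": -0.015,"dy": -0.155,"dz": -0.02,"turn": 0},{"dx": -0.015,"dy": -0.158,"dz": -0.06,"turn": 0},{"dx": -0.015,"dy": -0.158,"dz": -0.1,"turn": 0},{"dx": -0.015,"dy": -0.158,"dz": -0.13,"turn": 0},{"dx": -0.015,"dy": -0.158,"dz": -0.15,"turn": 0},{"dx": -0.015,"dy": -0.158,"dz": -0.16,"turn": 0},{"dx": -0.015,"dy": -0.158,"dz": -0.16,"turn": 0}]}}

```text
clock: 6.28
ee_pos: [0.5488, -0.3302, 0.0629]
orientation: [[0.983, -0.183, -0.001], [-0.183, -0.983, 0.001], [-0.001, -0.001, -1.0]]
ft_force: [0.2, -0.6, -2.2]
grip_width: 0.0509
```

Holding the jar (−2.9 N), about 10 mm above the floor. I lower slowly.

Request:
{"method": "move_arm", "body": {"moves": [{"dx": 0,"dy": 0,"dz": -0.003,"turn": 0},{"dx": 0,"dy": 0,"dz": -0.006,"turn": 0},{"dx": 0,"dy": 0,"dz": -0.008,"turn": 0},{"dx": 0,"dy": 0,"dz": -0.0095,"turn": 0},{"dx": 0,"dy": 0,"dz": -0.0095,"turn": 0}]}}

```text
clock: 6.9
ee_pos: [0.5492, -0.3309, 0.0549]
orientation: [[0.983, -0.183, 0.001], [-0.183, -0.983, -0.001], [0.001, 0.0, -1.0]]
ft_force: [-1.4, 0.8, 3.8]
grip_width: 0.0509
```

Request:
{"method": "move_arm", "body": {"moves": [{"dx": 0,"dy": 0,"dz": 0,"turn": 0},{"dx": 0,"dy": 0,"dz": 0,"turn": 0},{"dx": 0,"dy": 0,"dz": 0,"turn": 0},{"dx": 0,"dy": 0,"dz": 0,"turn": 0},{"dx": 0,"dy": 0,"dz": 0.02,"turn": 0},{"dx": 0,"dy": 0,"dz": 0.06,"turn": 0},{"dx": 0,"dy": 0,"dz": 0.1,"turn": 0},{"dx": 0,"dy": 0,"dz": 0.14,"turn": 0},{"dx": 0,"dy": 0.04,"dz": 0.16,"turn": 0},{"dx": 0,"dy": 0.08,"dz": 0.16,"turn": 0}], "claw": 0.085}}

```text
clock: 8.15
ee_pos: [0.551, -0.251, 0.2186]
orientation: [[0.983, -0.185, 0.007], [-0.185, -0.983, -0.003], [0.008, 0.002, -1.0]]
ft_force: [0.2, 1.0, -0.5]
grip_width: 0.0851
```

```bash
python3 - <<'E'
from h import *
t,P,s=grab("top"); np.savez("c2.npz",t=t,P=P)
p=P[region(P,(271,222),22,.085,.115)]; print(len(p),p.mean(0),rect(p)); print(env.observe()["ee_pos"])
m=(P[...,2]>.09)&(P[...,2]<.13)&(P[...,1]<-.27)&(P[...,1]>-.4)&(P[...,0]>.49); p=P[m];print("jar",len(p),rect(p),np.median(p[:,2]))
# round pad by colour: cork vs rack, height .010-.02 
I=cv2.cvtColor(t,cv2.COLOR_RGB2HSV); print(I[215,232],t[215,232])
m=region(P,(228,215),26,.006,.03)&(I[...,2]>90); p=P[m]; print("round pad",rect(p),p.mean(0),m.sum(),cv2.minEnclosingCircle((p[:,:2]*1000).astype(np.float32)))
save(t,"t2.png",(170,140,460,290),2.7)
E
```

```text
368 [ 0.54676893 -0.02005382  0.10468852] (array([547. , -20.2]), array([45.6, 45.8]), 77.0)
[ 0.55111662 -0.24162504  0.2173282 ]
jar 0 (array([0., 0.]), array([0., 0.]), 0.0) nan
[ 15 119 116] [116  89  62]
round pad (array([568.9,  88.4]), array([127.9, 127. ]), 88.4) [0.56400793 0.07992201 0.01432653] 1268 ((568.9033203125, 88.41453552246094), 90.08722686767578)
  return _methods._mean(a, axis=axis, dtype=dtype,
  ret = ret.dtype.type(ret / rcount)
```

View pics/t2.png

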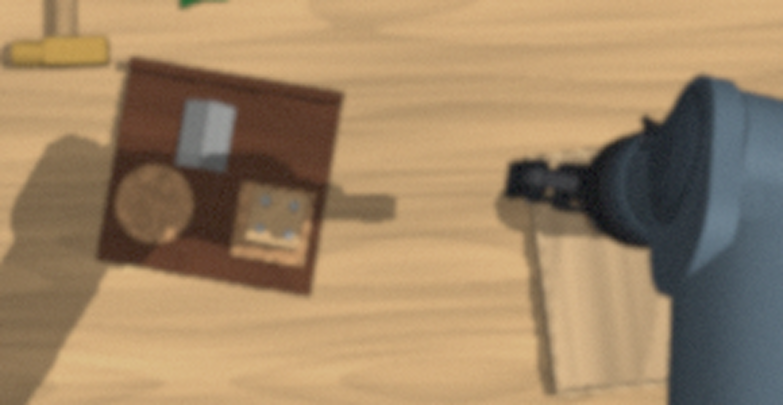

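The jar is off the rack, the round pad is bare at (227,215), and the block is still standing. The arm hides the jar in this view.

```bash
cat >> h.py <<'E'
def onplane(s,uv,z):
    K,T=s["camera_matrix"],s["T"]; r=T[:3,:3]@np.linalg.solve(K,[*uv,1]); o=T[:3,3]; return (o+r*(z-o[2])/r[2]).round(4)
def ee(): o=env.observe(); print(o["clock"],o["ee_pos"].round(4) if hasattr(o["ee_pos"],"round") else o["ee_pos"],o["grip_width"])
E
python3 - <<'E'
from h import *
ee(); a,Q,s=grab("side"); ee(); t,P,s2=grab("top"); ee()
m=region(Q,(272,290),60,.09,.13)&(Q[...,0]>.48); p=Q[m]; print("jar side",m.sum(),p.mean(0) if len(p) else "",rect(p))
print("pad",onplane(s2,(227.4,215.2),.015))
save(a,"s3.png",(170,150,370,380),2.5)
E
```

```text
8.2 [ 0.5511 -0.2416  0.2173] 0.08508813940519719
8.25 [ 0.5509 -0.2434  0.2166] 0.0849651348565748
8.3 [ 0.5502 -0.2468  0.216 ] 0.0850918874715934
jar side 350 [ 0.54605953 -0.33439534  0.11019585] (array([ 548.1, -332.5]), array([45.3, 45.6]), 4.9)
pad [0.5665 0.0879 0.015 ]
```

View pics/s3.png

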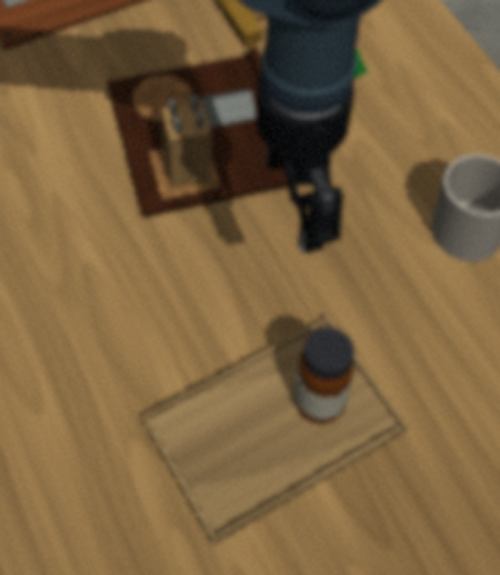

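The jar stands upright in the tray (crop 325,375). Next the block.

Request:
{"method": "move_arm", "body": {"moves": [{"dx": 0,"dy": 0.05,"dz": 0,"turn": 0},{"dx": 0,"dy": 0.1,"dz": 0,"turn": 0},{"dx": 0,"dy": 0.15,"dz": 0,"turn": 0},{"dx": -0.002,"dy": 0.2,"dz": 0,"turn": -1},{"dx": -0.002,"dy": 0.225,"dz": 0,"turn": -2},{"dx": -0.002,"dy": 0.23,"dz": 0,"turn": -2},{"dx": -0.002,"dy": 0.23,"dz": -0.01,"turn": -2},{"dx": -0.002,"dy": 0.23,"dz": -0.03,"turn": -2},{"dx": -0.002,"dy": 0.23,"dz": -0.06,"turn": -2},{"dx": -0.002,"dy": 0.23,"dz": -0.08,"turn": -2}]}}

```text
clock: 9.55
ee_pos: [0.5457, -0.0242, 0.1315]
orientation: [[0.975, -0.221, -0.003], [-0.221, -0.975, -0.001], [-0.002, 0.002, -1.0]]
ft_force: [-0.6, 0.2, 0.6]
grip_width: 0.0848
```

Request:
{"method": "move_arm", "body": {"moves": [{"dx": 0,"dy": 0,"dz": -0.03,"turn": 0},{"dx": 0,"dy": 0,"dz": -0.05,"turn": 0},{"dx": 0,"dy": 0,"dz": -0.065,"turn": 0},{"dx": 0,"dy": 0,"dz": -0.07,"turn": 0},{"dx": 0,"dy": 0,"dz": -0.07,"turn": 0}]}}

```text
clock: 10.18
ee_pos: [0.547, -0.0207, 0.0639]
orientation: [[0.976, -0.217, 0.0], [-0.217, -0.976, 0.0], [0.0, -0.0, -1.0]]
ft_force: [0.0, 0.2, 0.6]
grip_width: 0.085
```

Request:
{"method": "move_arm", "body": {"moves": [{"dx": 0,"dy": 0,"dz": 0,"turn": 0},{"dx": 0,"dy": 0,"dz": 0,"turn": 0},{"dx": 0,"dy": 0,"dz": 0,"turn": 0},{"dx": 0,"dy": 0,"dz": 0,"turn": 0},{"dx": 0,"dy": 0,"dz": 0,"turn": 0},{"dx": 0,"dy": 0,"dz": 0,"turn": 0}], "claw": 0.035}}

```text
clock: 10.92
ee_pos: [0.5476, -0.0205, 0.0647]
orientation: [[0.976, -0.217, 0.002], [-0.217, -0.976, -0.0], [0.002, -0.0, -1.0]]
ft_force: [0.2, 0.1, 5.5]
grip_width: 0.0455
```

Request:
{"method": "move_arm", "body": {"moves": [{"dx": 0,"dy": 0,"dz": 0.02,"turn": 0},{"dx": 0,"dy": 0,"dz": 0.05,"turn": 0},{"dx": -0.02,"dy": -0.02,"dz": 0.08,"turn": 0},{"dx": -0.05,"dy": -0.05,"dz": 0.09,"turn": 0},{"dx": -0.08,"dy": -0.09,"dz": 0.09,"turn": 0},{"dx": -0.1,"dy": -0.135,"dz": 0.09,"turn": 0},{"dx": -0.1075,"dy": -0.18,"dz": 0.09,"turn": 0},{"dx": -0.1075,"dy": -0.23,"dz": 0.09,"turn": 0},{"dx": -0.1075,"dy": -0.27,"dz": 0.09,"turn": 0},{"dx": -0.1075,"dy": -0.3,"dz": 0.09,"turn": 0}]}}

```text
clock: 12.18
ee_pos: [0.438, -0.3227, 0.154]
orientation: [[0.976, -0.22, -0.001], [-0.22, -0.976, 0.0], [-0.001, 0.0, -1.0]]
ft_force: [0.8, -0.1, -2.5]
grip_width: 0.0453
```

Request:
{"method": "move_arm", "body": {"moves": [{"dx": 0,"dy": -0.014,"dz": 0,"turn": 0},{"dx": 0,"dy": -0.014,"dz": -0.03,"turn": 0},{"dx": 0,"dy": -0.014,"dz": -0.06,"turn": 0},{"dx": 0,"dy": -0.014,"dz": -0.08,"turn": 0},{"dx": 0,"dy": -0.014,"dz": -0.09,"turn": 0},{"dx": 0,"dy": -0.014,"dz": -0.094,"turn": 0},{"dx": 0,"dy": -0.014,"dz": -0.097,"turn": 0},{"dx": 0,"dy": -0.014,"dz": -0.0995,"turn": 0},{"dx": 0,"dy": -0.014,"dz": -0.0995,"turn": 0}]}}

```text
clock: 13.3
ee_pos: [0.4396, -0.3349, 0.0547]
orientation: [[0.976, -0.217, 0.001], [-0.217, -0.976, -0.001], [0.001, 0.0, -1.0]]
ft_force: [0.7, -1.1, -1.9]
grip_width: 0.0457
```

Request:
{"method": "move_arm", "body": {"moves": [{"dx": 0,"dy": 0,"dz": -0.001,"turn": 0},{"dx": 0,"dy": 0,"dz": -0.0015,"turn": 0},{"dx": 0,"dy": 0,"dz": -0.0015,"turn": 0}]}}

```text
clock: 13.68
ee_pos: [0.4397, -0.3349, 0.0547]
orientation: [[0.976, -0.217, 0.0], [-0.217, -0.976, -0.001], [0.0, 0.001, -1.0]]
ft_force: [-1.9, 1.2, 8.4]
grip_width: 0.0456
```

Request:
{"method": "move_arm", "body": {"moves": [{"dx": 0,"dy": 0,"dz": 0,"turn": 0},{"dx": 0,"dy": 0,"dz": 0,"turn": 0},{"dx": 0,"dy": 0,"dz": 0,"turn": 0},{"dx": 0,"dy": 0,"dz": 0,"turn": 0},{"dx": 0,"dy": 0,"dz": 0.02,"turn": 0},{"dx": 0,"dy": 0,"dz": 0.06,"turn": 0},{"dx": 0,"dy": 0,"dz": 0.1,"turn": 0},{"dx": 0,"dy": 0,"dz": 0.14,"turn": 0},{"dx": 0,"dy": 0.05,"dz": 0.16,"turn": 0},{"dx": 0,"dy": 0.1,"dz": 0.16,"turn": 0}], "claw": 0.085}}

```text
clock: 14.92
ee_pos: [0.4409, -0.2347, 0.2153]
orientation: [[0.976, -0.219, 0.005], [-0.219, -0.976, -0.002], [0.005, 0.001, -1.0]]
ft_force: [0.8, 1.2, 0.0]
grip_width: 0.0852
```

Request:
{"method": "move_arm", "body": {"moves": [{"dx": 0,"dy": 0.05,"dz": 0,"turn": 0},{"dx": 0,"dy": 0.1,"dz": 0,"turn": 0},{"dx": 0,"dy": 0.15,"dz": 0,"turn": 0},{"dx": 0,"dy": 0.18,"dz": 0,"turn": 0},{"dx": 0,"dy": 0.18,"dz": 0,"turn": 0}]}}

```text
clock: 15.55
ee_pos: [0.4392, -0.0518, 0.2129]
orientation: [[0.977, -0.211, 0.0], [-0.211, -0.977, -0.0], [0.0, -0.0, -1.0]]
ft_force: [1.1, -1.1, -0.2]
grip_width: 0.0852
```

```bash
python3 - <<'E'
from h import *
ee(); print(np.round(env.observe()["joint_pos"],2)); t,P,s=grab("top"); a,Q,s2=grab("side"); ee()
np.savez("c3.npz",t=t,P=P,a=a,Q=Q)
for n,X in (("top",P),("side",Q)):
  for k,x0,x1 in (("jar",.5,.6),("blk",.39,.49)):
    m=(X[...,2]>.085)&(X[...,2]<.125)&(X[...,1]<-.28)&(X[...,1]>-.39)&(X[...,0]>x0)&(X[...,0]<x1);p=X[m]
    if len(p)>5: print(n,k,len(p),rect(p),np.median(p[:,2]))
print("cap",roof(P,(246,190),14,.020,.06,-.16))
print("rail",[P[region(P,(u,172),9,.02,.035)&(np.arange(512)[None]==u)].round(3).tolist() for u in (243,)])
save(a,"s4.png",(170,130,370,380),2.3)
I=t[160:290,200:300]; save(t,"t4.png",(190,150,310,270),5)
E
```

```text
15.55 [ 0.4392 -0.0518  0.2129] 0.0851801429674619
[ 0.57  0.03 -0.55  2.07  0.02  1.04 -1.77]
15.65 [ 0.4392 -0.0552  0.2127] 0.08494800166792826
top jar 430 (array([ 548.1, -327.5]), array([47.2, 47. ]), 43.5) 0.1140741990809051
top blk 431 (array([ 439.6, -334.3]), array([48.3, 45.9]), 77.2) 0.09523843084718941
side jar 397 (array([ 548. , -332.2]), array([46.2, 46.8]), 22.2) 0.11108541125153903
side blk 421 (array([ 439.7, -337.2]), array([48.1, 46.4]), 76.8) 0.0925460288515082
cap (array([0.6267, 0.0408]), np.float64(-11.1), 'ridge z', np.float64(0.0378), 'len', np.float64(0.0586), 345)
rail [[[0.689, 0.046, 0.023], [0.687, 0.046, 0.021], [0.685, 0.046, 0.021], [0.682, 0.046, 0.024], [0.679, 0.046, 0.024], [0.656, 0.047, 0.027], [0.654, 0.047, 0.028], [0.651, 0.047, 0.028]]]
```

View pics/s4.png

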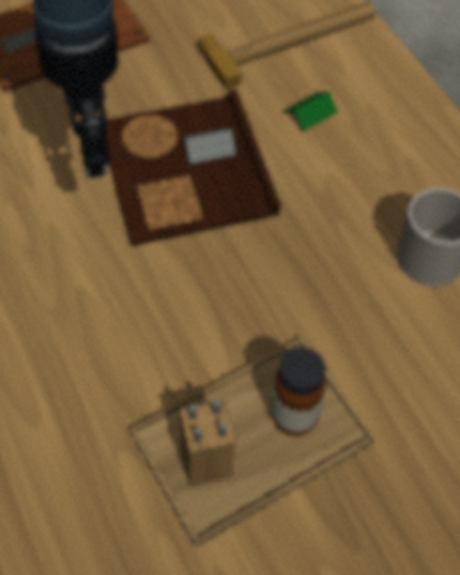

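View pics/t4.png

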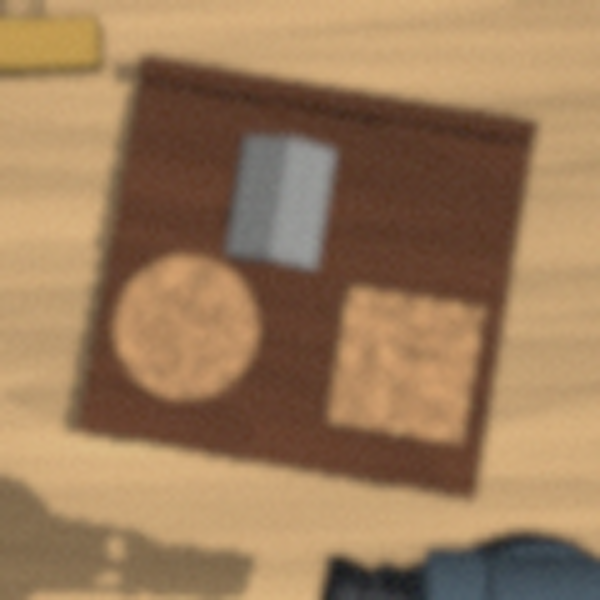

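Both stand upright in the tray, jar at crop (300,390) and block at (208,440). The cap has not moved and the pads are bare. Now I swing over to the cap.

Request:
{"method": "move_arm", "body": {"moves": [{"dx": 0.02,"dy": 0.01,"dz": 0,"turn": 10},{"dx": 0.04,"dy": 0.02,"dz": 0,"turn": 20},{"dx": 0.06,"dy": 0.03,"dz": 0,"turn": 30},{"dx": 0.08,"dy": 0.04,"dz": 0,"turn": 40},{"dx": 0.1,"dy": 0.05,"dz": 0,"turn": 50},{"dx": 0.12,"dy": 0.06,"dz": 0,"turn": 60},{"dx": 0.14,"dy": 0.07,"dz": 0,"turn": 70},{"dx": 0.16,"dy": 0.08,"dz": 0,"turn": 80},{"dx": 0.18,"dy": 0.09,"dz": 0,"turn": 88},{"dx": 0.187,"dy": 0.095,"dz": 0,"turn": 92}], "claw": 0.067}}

```text
clock: 16.9
ee_pos: [0.6276, 0.038, 0.2118]
orientation: [[0.184, 0.983, -0.001], [0.983, -0.184, -0.0], [-0.0, -0.001, -1.0]]
ft_force: [0.8, -0.6, -0.2]
grip_width: 0.0672
```

Request:
{"method": "move_arm", "body": {"moves": [{"dx": 0,"dy": 0,"dz": -0.04,"turn": 0},{"dx": 0,"dy": 0,"dz": -0.08,"turn": 0},{"dx": 0,"dy": 0,"dz": -0.12,"turn": 0},{"dx": 0,"dy": 0,"dz": -0.14,"turn": 0},{"dx": 0,"dy": 0,"dz": -0.15,"turn": 0},{"dx": 0,"dy": 0,"dz": -0.15,"turn": 0},{"dx": 0,"dy": 0,"dz": -0.15,"turn": 0}]}}

```text
clock: 17.77
ee_pos: [0.6277, 0.0406, 0.0645]
orientation: [[0.183, 0.983, 0.003], [0.983, -0.183, 0.0], [0.001, 0.003, -1.0]]
ft_force: [0.9, -0.2, 1.1]
grip_width: 0.0673
```

```bash
python3 - <<'E'
from h import *
o=env.observe(); print(np.round(o["joint_pos"],2),np.round(o["orientation"],3))
ee(); a,Q,s2=grab("side"); ee()
save(a,"s5.png",(200,120,340,250),5)
c=np.load("c3.npz");t,P=c["t"],c["P"]
s=grab("top")[2]
hsv=cv2.cvtColor(t,cv2.COLOR_RGB2HSV); v=t[...,0].astype(int)
for n,px,r in (("round",(227,215),20),("square",(271,222),19)):
    m=np.zeros(v.shape,np.uint8); x,y=px; m[y-r:y+r+1,x-r:x+r+1]=(v[y-r:y+r+1,x-r:x+r+1]>125)
    k,l,st,ce=cv2.connectedComponentsWithStats(m); i=l[y,x]; print(n,st[i],ce[i],onplane(s,ce[i],.015))
I=c["t"]; print("wide",roof(P,(136,211),14,.020,.06,-.05))
E
```

```text
[ 0.38  0.63 -0.66  1.74  0.47  0.93 -0.66] [[ 0.183  0.983  0.003]
 [ 0.983 -0.183  0.   ]
 [ 0.001  0.003 -1.   ]]
17.775 [0.6277 0.0406 0.0645] 0.06726566569867529
17.825 [0.6277 0.0406 0.0645] 0.06694163646193851
round [212 200  30  30 703] [226.73826458 214.91322902] [0.5672 0.0895 0.015 ]
square [255 207  32  32 812] [270.69334975 222.48029557] [ 0.5455 -0.0185  0.015 ]
wide (array([0.583 , 0.3158]), np.float64(-4.7), 'ridge z', np.float64(0.0379), 'len', np.float64(0.0484), 286)
```

View pics/s5.png

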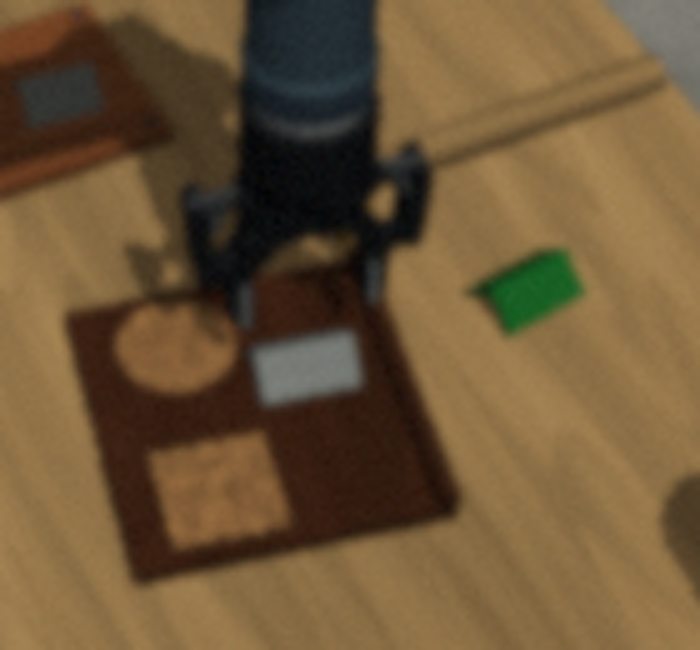

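The fingers straddle the cap's two ends, at crop (243,310) and (373,285), with the far finger just inside the rail. I lower gently.

Request:
{"method": "move_arm", "body": {"moves": [{"dx": -0.001,"dy": 0,"dz": -0.015,"turn": 0},{"dx": -0.001,"dy": 0,"dz": -0.028,"turn": 0},{"dx": -0.001,"dy": 0,"dz": -0.036,"turn": 0},{"dx": -0.001,"dy": 0,"dz": -0.042,"turn": 0},{"dx": -0.001,"dy": 0,"dz": -0.046,"turn": 0},{"dx": -0.001,"dy": 0,"dz": -0.05,"turn": 0},{"dx": -0.001,"dy": 0,"dz": -0.05,"turn": 0}]}}

```text
clock: 18.75
ee_pos: [0.6251, 0.0403, 0.0126]
orientation: [[0.183, 0.983, -0.0], [0.983, -0.183, -0.0], [-0.0, -0.0, -1.0]]
ft_force: [-0.1, -0.1, 0.4]
grip_width: 0.0669
```

Request:
{"method": "move_arm", "body": {"moves": [{"dx": 0,"dy": 0,"dz": -0.002,"turn": 0},{"dx": 0,"dy": 0,"dz": -0.002,"turn": 0}]}}

```text
clock: 19.0
ee_pos: [0.6253, 0.0403, 0.0108]
orientation: [[0.183, 0.983, 0.0], [0.983, -0.183, -0.0], [-0.0, 0.0, -1.0]]
ft_force: [0.1, -0.1, -0.1]
grip_width: 0.0673
```

Request:
{"method": "move_arm", "body": {"moves": [{"dx": 0,"dy": 0,"dz": 0,"turn": 0},{"dx": 0,"dy": 0,"dz": 0,"turn": 0},{"dx": 0,"dy": 0,"dz": 0,"turn": 0},{"dx": 0,"dy": 0,"dz": 0,"turn": 0},{"dx": 0,"dy": 0,"dz": 0,"turn": 0}], "claw": 0.05, "squeeze": 40}}

```text
clock: 19.62
ee_pos: [0.6257, 0.0404, 0.0112]
orientation: [[0.183, 0.983, 0.001], [0.983, -0.183, 0.0], [0.0, 0.001, -1.0]]
ft_force: [-0.4, -1.0, 4.1]
grip_width: 0.0587
```

Request:
{"method": "move_arm", "body": {"moves": [{"dx": 0,"dy": 0,"dz": 0.01,"turn": 0},{"dx": 0,"dy": 0,"dz": 0.03,"turn": 0},{"dx": 0,"dy": 0,"dz": 0.06,"turn": 0},{"dx": 0,"dy": 0,"dz": 0.08,"turn": 0},{"dx": 0,"dy": 0,"dz": 0.08,"turn": 0}]}}

```text
clock: 20.25
ee_pos: [0.6271, 0.0407, 0.0934]
orientation: [[0.183, 0.983, 0.005], [0.983, -0.183, 0.0], [0.001, 0.005, -1.0]]
ft_force: [0.3, -0.2, -2.4]
grip_width: 0.0588
```

```bash
python3 - <<'E'
from h import *
ee(); a,Q,s2=grab("side"); save(a,"s6.png",(200,100,340,230),5)
c=np.load("c1.npz");save(c["t"],"w.png",(116,190,158,275),7)
E
```

```text
20.25 [0.6271 0.0407 0.0934] 0.05881110612692095
```

View pics/s6.png

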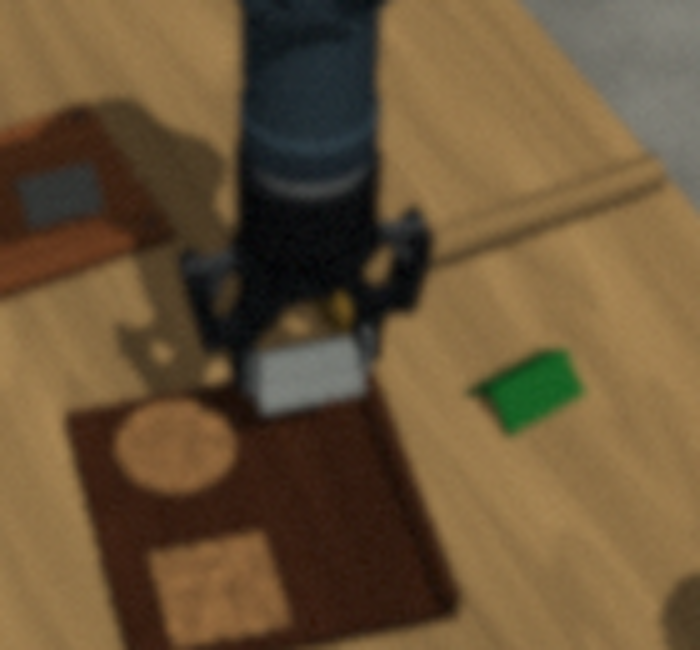

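View pics/w.png

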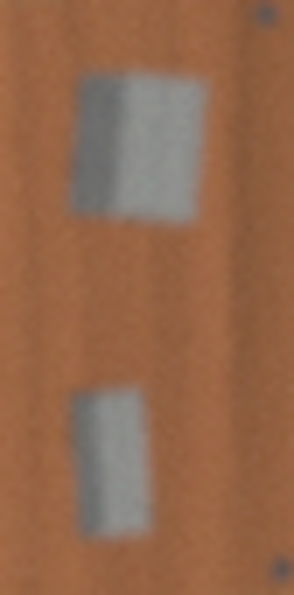

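The cap is held level at its ends (crop 310,375), opening 58.8 mm. Next I carry it above the wide stake, the larger one and the upper of the two in the stake crop at (140,145), and look.

Request:
{"method": "move_arm", "body": {"moves": [{"dx": 0,"dy": 0.02,"dz": 0,"turn": 0},{"dx": -0.005,"dy": 0.06,"dz": 0,"turn": 1},{"dx": -0.015,"dy": 0.1,"dz": 0,"turn": 2},{"dx": -0.025,"dy": 0.14,"dz": 0,"turn": 3},{"dx": -0.032,"dy": 0.18,"dz": 0,"turn": 4},{"dx": -0.038,"dy": 0.22,"dz": 0,"turn": 5},{"dx": -0.043,"dy": 0.25,"dz": 0,"turn": 5.4},{"dx": -0.043,"dy": 0.268,"dz": 0,"turn": 5.4},{"dx": -0.043,"dy": 0.2745,"dz": 0,"turn": 5.4},{"dx": -0.043,"dy": 0.2745,"dz": 0,"turn": 5.4}]}}

```text
clock: 21.55
ee_pos: [0.5825, 0.3142, 0.0902]
orientation: [[0.09, 0.996, -0.001], [0.996, -0.09, -0.001], [-0.001, -0.0, -1.0]]
ft_force: [-0.7, -0.4, -1.7]
grip_width: 0.059
```

Request:
{"method": "move_arm", "body": {"moves": [{"dx": 0,"dy": 0,"dz": -0.015,"turn": 0},{"dx": 0,"dy": 0,"dz": -0.03,"turn": 0},{"dx": 0,"dy": 0,"dz": -0.035,"turn": 0},{"dx": 0,"dy": 0,"dz": -0.035,"turn": 0}]}}

```text
clock: 22.05
ee_pos: [0.5817, 0.3141, 0.0546]
orientation: [[0.09, 0.996, -0.002], [0.996, -0.09, -0.001], [-0.001, -0.002, -1.0]]
ft_force: [-0.1, 0.5, -2.0]
grip_width: 0.059
```

```bash
python3 - <<'E'
from h import *
ee(); a,Q,s2=grab("side"); t,P,s=grab("top"); ee(); save(a,"s7.png",(150,70,270,180),5)
np.savez("c7.npz",t=t,P=P,a=a,Q=Q)
E
```

```text
22.05 [0.5817 0.3141 0.0546] 0.05898632065346718
22.15 [0.5825 0.3151 0.056 ] 0.05906225094660526
```

View pics/s7.png

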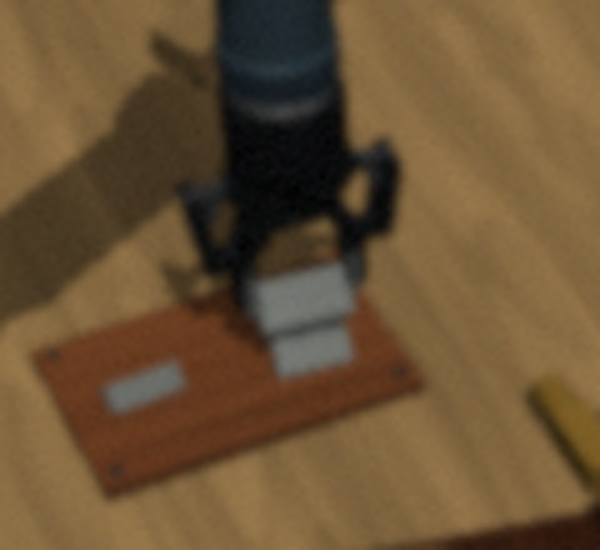

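The cap is aligned above the wide stake (crop 305,300 over 315,350). Its edge looks about 2° off in yaw, so I turn −1.5° and lower.

Request:
{"method": "move_arm", "body": {"moves": [{"dx": 0,"dy": 0,"dz": -0.012,"turn": -1.5},{"dx": 0,"dy": 0,"dz": -0.02,"turn": -1.5},{"dx": 0,"dy": 0,"dz": -0.026,"turn": -1.5},{"dx": 0,"dy": 0,"dz": -0.03,"turn": -1.5},{"dx": 0,"dy": 0,"dz": -0.034,"turn": -1.5},{"dx": 0,"dy": 0,"dz": -0.034,"turn": -1.5}]}}

```text
clock: 22.9
ee_pos: [0.5821, 0.3147, 0.0214]
orientation: [[0.116, 0.993, -0.001], [0.993, -0.116, -0.0], [-0.0, -0.0, -1.0]]
ft_force: [-0.1, -0.2, -0.9]
grip_width: 0.0591
```

Request:
{"method": "move_arm", "body": {"moves": [{"dx": 0,"dy": 0,"dz": -0.001,"turn": 0},{"dx": 0,"dy": 0,"dz": -0.002,"turn": 0},{"dx": 0,"dy": 0,"dz": -0.002,"turn": 0}]}}

```text
clock: 23.28
ee_pos: [0.5823, 0.3148, 0.0198]
orientation: [[0.116, 0.993, 0.0], [0.993, -0.116, 0.0], [0.0, 0.0, -1.0]]
ft_force: [-1.6, 0.3, -0.8]
grip_width: 0.0587
```

Request:
{"method": "move_arm", "body": {"moves": [{"dx": 0,"dy": 0,"dz": -0.001,"turn": 0},{"dx": 0,"dy": 0,"dz": -0.002,"turn": 0},{"dx": 0,"dy": 0,"dz": -0.002,"turn": 0}]}}

```text
clock: 23.65
ee_pos: [0.5826, 0.3154, 0.0189]
orientation: [[0.115, 0.993, 0.001], [0.993, -0.115, 0.0], [0.001, 0.001, -1.0]]
ft_force: [-1.0, -0.7, 5.1]
grip_width: 0.0589
```

It touches at the expected seated height with almost no side force. I release.

Request:
{"method": "move_arm", "body": {"moves": [{"dx": 0,"dy": 0,"dz": 0,"turn": 0},{"dx": 0,"dy": 0,"dz": 0,"turn": 0},{"dx": 0,"dy": 0,"dz": 0,"turn": 0},{"dx": 0,"dy": 0,"dz": 0,"turn": 0},{"dx": 0,"dy": 0,"dz": 0.01,"turn": 0},{"dx": 0,"dy": 0,"dz": 0.03,"turn": 0},{"dx": 0,"dy": 0,"dz": 0.06,"turn": 0},{"dx": 0,"dy": 0,"dz": 0.11,"turn": 0},{"dx": 0,"dy": 0,"dz": 0.16,"turn": 0},{"dx": 0,"dy": 0,"dz": 0.2,"turn": 0}], "claw": 0.075}}

```text
clock: 24.9
ee_pos: [0.5827, 0.3159, 0.2224]
orientation: [[0.115, 0.993, 0.004], [0.993, -0.115, 0.002], [0.003, 0.004, -1.0]]
ft_force: [0.3, 1.0, 0.2]
grip_width: 0.0751
```

Request:
{"method": "move_arm", "body": {"moves": [{"dx": -0.01,"dy": -0.05,"dz": 0,"turn": -10},{"dx": -0.02,"dy": -0.1,"dz": 0,"turn": -20},{"dx": -0.03,"dy": -0.15,"dz": 0,"turn": -30},{"dx": -0.05,"dy": -0.2,"dz": 0,"turn": -40},{"dx": -0.07,"dy": -0.25,"dz": 0,"turn": -50},{"dx": -0.09,"dy": -0.3,"dz": 0,"turn": -60},{"dx": -0.11,"dy": -0.35,"dz": 0,"turn": -70},{"dx": -0.13,"dy": -0.4,"dz": 0,"turn": -80},{"dx": -0.14,"dy": -0.44,"dz": 0,"turn": -90},{"dx": -0.142,"dy": -0.48,"dz": 0,"turn": -95.8}], "claw": 0.085}}

```text
clock: 26.15
ee_pos: [0.4399, -0.1661, 0.2196]
orientation: [[0.976, -0.219, 0.002], [-0.219, -0.976, -0.002], [0.003, 0.001, -1.0]]
ft_force: [0.9, 0.6, -0.1]
grip_width: 0.0852
```

```bash
python3 - <<'E'
from h import *
ee(); t,P,s=grab("top"); a,Q,s2=grab("side"); ee()
np.savez("c8.npz",t=t,P=P,a=a,Q=Q)
print("nested",roof(P,(136,211),14,.023,.06,-.1)); print("side",roof(Q,(212,139),14,.022,.06,-.1))
o=env.observe(); print(np.round(o["orientation"],3)[:,0],np.round(o["joint_pos"],2))
im=np.hstack([cv2.resize(t[195:275,90:190],None,fx=3.9,fy=3.9,interpolation=2),cv2.resize(a[100:180,160:260],None,fx=3.9,fy=3.9,interpolation=2)])
save(im,"n8.png")
E
```

```text
26.15 [ 0.4399 -0.1661  0.2196] 0.08522676475297278
26.25 [ 0.4397 -0.1703  0.2195] 0.0849981779055679
nested (array([0.5818, 0.3161]), np.float64(-5.6), 'ridge z', np.float64(0.0449), 'len', np.float64(0.0588), 427)
  return _methods._mean(a, axis=axis, dtype=dtype,
  ret = um.true_divide(
Traceback (most recent call last):
  File "h.py", line 25, in roof
    s=least_squares(f,[0,0,yaw0,p[:,2].max()],loss="soft_l1",f_scale=.002).x
                                ~~~~~~~~~~^^
ValueError: zero-size array to reduction operation maximum which has no identity
```

Nested: the ridge is 6.9 mm above the bare stake's, centre within 1.3 mm along and 0.5 mm across, and yaw agrees (−5.6°). Now the block.

Request:
{"method": "move_arm", "body": {"moves": [{"dx": 0,"dy": -0.05,"dz": 0,"turn": 0},{"dx": 0,"dy": -0.1,"dz": 0,"turn": 0},{"dx": 0,"dy": -0.14,"dz": 0,"turn": 0},{"dx": 0,"dy": -0.165,"dz": 0,"turn": 0},{"dx": 0,"dy": -0.17,"dz": 0,"turn": 0},{"dx": 0,"dy": -0.17,"dz": 0,"turn": 0},{"dx": 0,"dy": -0.17,"dz": -0.02,"turn": 0},{"dx": 0,"dy": -0.17,"dz": -0.05,"turn": 0},{"dx": 0,"dy": -0.17,"dz": -0.08,"turn": 0},{"dx": 0,"dy": -0.17,"dz": -0.08,"turn": 0}]}}

```text
clock: 27.5
ee_pos: [0.4388, -0.3314, 0.1354]
orientation: [[0.977, -0.212, -0.005], [-0.212, -0.977, 0.005], [-0.006, -0.004, -1.0]]
ft_force: [-0.6, -0.1, 0.9]
grip_width: 0.085
```

Request:
{"method": "move_arm", "body": {"moves": [{"dx": 0,"dy": 0,"dz": -0.03,"turn": 0},{"dx": 0,"dy": 0,"dz": -0.06,"turn": 0},{"dx": 0,"dy": 0,"dz": -0.075,"turn": 0},{"dx": 0,"dy": 0,"dz": -0.082,"turn": 0},{"dx": 0,"dy": 0,"dz": -0.082,"turn": 0}]}}

```text
clock: 28.12
ee_pos: [0.4408, -0.3352, 0.0564]
orientation: [[0.977, -0.215, 0.001], [-0.215, -0.977, -0.0], [0.001, 0.0, -1.0]]
ft_force: [-0.5, -0.7, -0.1]
grip_width: 0.0851
```

Request:
{"method": "move_arm", "body": {"moves": [{"dx": 0,"dy": 0,"dz": 0,"turn": 0},{"dx": 0,"dy": 0,"dz": 0,"turn": 0},{"dx": 0,"dy": 0,"dz": 0,"turn": 0},{"dx": 0,"dy": 0,"dz": 0,"turn": 0},{"dx": 0,"dy": 0,"dz": 0,"turn": 0},{"dx": 0,"dy": 0,"dz": 0,"turn": 0}], "claw": 0.035}}

```text
clock: 28.88
ee_pos: [0.4409, -0.3356, 0.0567]
orientation: [[0.977, -0.215, 0.001], [-0.215, -0.977, -0.001], [0.001, 0.001, -1.0]]
ft_force: [-0.9, 0.3, 5.5]
grip_width: 0.0457
```

Request:
{"method": "move_arm", "body": {"moves": [{"dx": 0,"dy": 0,"dz": 0.02,"turn": 0},{"dx": 0,"dy": 0,"dz": 0.05,"turn": 0},{"dx": 0,"dy": 0.02,"dz": 0.08,"turn": 0},{"dx": 0,"dy": 0.06,"dz": 0.1,"turn": 0},{"dx": 0.02,"dy": 0.11,"dz": 0.1,"turn": 0},{"dx": 0.04,"dy": 0.16,"dz": 0.1,"turn": 0},{"dx": 0.06,"dy": 0.21,"dz": 0.1,"turn": 0},{"dx": 0.085,"dy": 0.26,"dz": 0.1,"turn": 1},{"dx": 0.1,"dy": 0.3,"dz": 0.1,"turn": 2},{"dx": 0.1055,"dy": 0.3165,"dz": 0.1,"turn": 2}]}}

```text
clock: 30.12
ee_pos: [0.5455, -0.0148, 0.155]
orientation: [[0.984, -0.176, -0.001], [-0.176, -0.984, 0.002], [-0.002, -0.002, -1.0]]
ft_force: [-0.5, 0.1, -1.9]
grip_width: 0.0455
```

Request:
{"method": "move_arm", "body": {"moves": [{"dx": 0,"dy": 0,"dz": 0,"turn": 0},{"dx": 0,"dy": 0,"dz": -0.03,"turn": 0},{"dx": 0,"dy": 0,"dz": -0.06,"turn": 0},{"dx": 0,"dy": 0,"dz": -0.075,"turn": 0},{"dx": 0,"dy": 0,"dz": -0.082,"turn": 0},{"dx": 0,"dy": 0,"dz": -0.085,"turn": 0},{"dx": 0,"dy": 0,"dz": -0.0875,"turn": 0},{"dx": 0,"dy": 0,"dz": -0.089,"turn": 0},{"dx": 0,"dy": 0,"dz": -0.089,"turn": 0}]}}

```text
clock: 31.25
ee_pos: [0.546, -0.0186, 0.0671]
orientation: [[0.983, -0.181, 0.001], [-0.181, -0.983, -0.0], [0.001, -0.0, -1.0]]
ft_force: [0.0, 0.0, -1.5]
grip_width: 0.0454
```

Request:
{"method": "move_arm", "body": {"moves": [{"dx": 0,"dy": 0,"dz": -0.001,"turn": 0},{"dx": 0,"dy": 0,"dz": -0.0015,"turn": 0},{"dx": 0,"dy": 0,"dz": -0.0015,"turn": 0}]}}

```text
clock: 31.62
ee_pos: [0.5462, -0.0185, 0.0667]
orientation: [[0.983, -0.181, 0.001], [-0.181, -0.983, -0.001], [0.001, 0.0, -1.0]]
ft_force: [-1.6, -0.5, 6.1]
grip_width: 0.0456
```

Request:
{"method": "move_arm", "body": {"moves": [{"dx": 0,"dy": 0,"dz": 0,"turn": 0},{"dx": 0,"dy": 0,"dz": 0,"turn": 0},{"dx": 0,"dy": 0,"dz": 0,"turn": 0},{"dx": 0,"dy": 0,"dz": 0,"turn": 0},{"dx": 0,"dy": 0,"dz": 0.02,"turn": 0},{"dx": 0,"dy": 0,"dz": 0.06,"turn": 0},{"dx": 0,"dy": 0,"dz": 0.1,"turn": 0},{"dx": 0,"dy": -0.02,"dz": 0.14,"turn": 0},{"dx": 0,"dy": -0.06,"dz": 0.155,"turn": 0},{"dx": 0,"dy": -0.11,"dz": 0.155,"turn": 0}], "claw": 0.085}}

```text
clock: 32.88
ee_pos: [0.548, -0.1283, 0.2246]
orientation: [[0.984, -0.178, 0.007], [-0.178, -0.984, -0.001], [0.007, -0.0, -1.0]]
ft_force: [-0.3, -0.6, -0.3]
grip_width: 0.0851
```

Request:
{"method": "move_arm", "body": {"moves": [{"dx": 0,"dy": -0.05,"dz": 0,"turn": 0},{"dx": 0,"dy": -0.1,"dz": 0,"turn": 0},{"dx": 0.003,"dy": -0.15,"dz": 0,"turn": 0},{"dx": 0.003,"dy": -0.19,"dz": 0,"turn": 0},{"dx": 0.003,"dy": -0.2,"dz": 0,"turn": 0},{"dx": 0.003,"dy": -0.2015,"dz": 0,"turn": 0},{"dx": 0.003,"dy": -0.2015,"dz": -0.03,"turn": 0},{"dx": 0.003,"dy": -0.2015,"dz": -0.06,"turn": 0},{"dx": 0.003,"dy": -0.2015,"dz": -0.09,"turn": 0},{"dx": 0.003,"dy": -0.2015,"dz": -0.1,"turn": 0}]}}

```text
clock: 34.12
ee_pos: [0.5481, -0.3265, 0.1185]
orientation: [[0.984, -0.178, -0.003], [-0.178, -0.984, 0.003], [-0.004, -0.003, -1.0]]
ft_force: [-1.2, 0.8, -0.3]
grip_width: 0.0852
```

Request:
{"method": "move_arm", "body": {"moves": [{"dx": 0,"dy": 0,"dz": -0.03,"turn": 0},{"dx": 0,"dy": 0,"dz": -0.05,"turn": 0},{"dx": 0,"dy": 0,"dz": -0.06,"turn": 0},{"dx": 0,"dy": 0,"dz": -0.064,"turn": 0},{"dx": 0,"dy": 0,"dz": -0.064,"turn": 0}]}}

```text
clock: 34.75
ee_pos: [0.5492, -0.3304, 0.0568]
orientation: [[0.983, -0.181, 0.001], [-0.181, -0.983, -0.0], [0.001, 0.0, -1.0]]
ft_force: [-0.6, -0.6, -0.2]
grip_width: 0.085
```

Request:
{"method": "move_arm", "body": {"moves": [{"dx": 0,"dy": 0,"dz": 0,"turn": 0},{"dx": 0,"dy": 0,"dz": 0,"turn": 0},{"dx": 0,"dy": 0,"dz": 0,"turn": 0},{"dx": 0,"dy": 0,"dz": 0,"turn": 0},{"dx": 0,"dy": 0,"dz": 0,"turn": 0},{"dx": 0,"dy": 0,"dz": 0,"turn": 0}], "claw": 0.04}}

```text
clock: 35.5
ee_pos: [0.5497, -0.3303, 0.0574]
orientation: [[0.983, -0.181, 0.002], [-0.181, -0.983, -0.001], [0.002, 0.0, -1.0]]
ft_force: [-0.3, 1.1, 5.4]
grip_width: 0.0506
```

Request:
{"method": "move_arm", "body": {"moves": [{"dx": 0,"dy": 0,"dz": 0.02,"turn": 0},{"dx": 0,"dy": 0,"dz": 0.06,"turn": 0},{"dx": 0,"dy": 0,"dz": 0.11,"turn": 0},{"dx": 0,"dy": 0,"dz": 0.15,"turn": 0},{"dx": 0,"dy": 0.02,"dz": 0.17,"turn": 0},{"dx": 0,"dy": 0.06,"dz": 0.17,"turn": 0},{"dx": 0,"dy": 0.11,"dz": 0.17,"turn": 0},{"dx": 0,"dy": 0.16,"dz": 0.17,"turn": 0},{"dx": 0,"dy": 0.21,"dz": 0.17,"turn": 0},{"dx": 0,"dy": 0.26,"dz": 0.17,"turn": 0}]}}

```text
clock: 36.75
ee_pos: [0.5466, -0.0667, 0.2248]
orientation: [[0.984, -0.18, -0.003], [-0.18, -0.984, 0.001], [-0.004, -0.0, -1.0]]
ft_force: [0.9, -0.6, -2.0]
grip_width: 0.0508
```

Request:
{"method": "move_arm", "body": {"moves": [{"dx": 0,"dy": 0.05,"dz": 0,"turn": 0},{"dx": 0.008,"dy": 0.1,"dz": 0,"turn": 0},{"dx": 0.015,"dy": 0.14,"dz": 0,"turn": 0},{"dx": 0.017,"dy": 0.156,"dz": 0,"turn": 0},{"dx": 0.017,"dy": 0.1595,"dz": 0,"turn": 0},{"dx": 0.017,"dy": 0.1595,"dz": 0,"turn": 0},{"dx": 0.017,"dy": 0.1595,"dz": -0.03,"turn": 0},{"dx": 0.017,"dy": 0.1595,"dz": -0.07,"turn": 0},{"dx": 0.017,"dy": 0.1595,"dz": -0.11,"turn": 0},{"dx": 0.017,"dy": 0.1595,"dz": -0.13,"turn": 0}]}}

```text
clock: 38.0
ee_pos: [0.564, 0.086, 0.0936]
orientation: [[0.983, -0.185, -0.005], [-0.185, -0.983, -0.002], [-0.004, 0.003, -1.0]]
ft_force: [0.4, 0.1, -2.1]
grip_width: 0.0502
```

Request:
{"method": "move_arm", "body": {"moves": [{"dx": 0,"dy": 0,"dz": -0.01,"turn": 0},{"dx": 0,"dy": 0,"dz": -0.02,"turn": 0},{"dx": 0,"dy": 0,"dz": -0.025,"turn": 0},{"dx": 0,"dy": 0,"dz": -0.028,"turn": 0},{"dx": 0,"dy": 0,"dz": -0.03,"turn": 0},{"dx": 0,"dy": 0,"dz": -0.03,"turn": 0}]}}

```text
clock: 38.75
ee_pos: [0.5665, 0.0895, 0.0674]
orientation: [[0.983, -0.181, 0.001], [-0.181, -0.983, -0.0], [0.001, -0.0, -1.0]]
ft_force: [-1.1, -0.0, 3.9]
grip_width: 0.0509
```

Contact with the pad. I release, rise, and withdraw clear.

Request:
{"method": "move_arm", "body": {"moves": [{"dx": 0,"dy": 0,"dz": 0,"turn": 0},{"dx": 0,"dy": 0,"dz": 0,"turn": 0},{"dx": 0,"dy": 0,"dz": 0,"turn": 0},{"dx": 0,"dy": 0,"dz": 0,"turn": 0},{"dx": 0,"dy": 0,"dz": 0.02,"turn": 0},{"dx": 0,"dy": 0,"dz": 0.06,"turn": 0},{"dx": 0,"dy": 0,"dz": 0.1,"turn": 0},{"dx": 0,"dy": 0,"dz": 0.14,"turn": 0},{"dx": 0,"dy": 0,"dz": 0.17,"turn": 0},{"dx": 0,"dy": -0.04,"dz": 0.17,"turn": 0}], "claw": 0.085}}

```text
clock: 40.0
ee_pos: [0.5682, 0.055, 0.2422]
orientation: [[0.985, -0.172, 0.01], [-0.172, -0.985, 0.004], [0.009, -0.005, -1.0]]
ft_force: [0.6, -0.9, -0.7]
grip_width: 0.0849
```

Request:
{"method": "move_arm", "body": {"moves": [{"dx": -0.02,"dy": -0.05,"dz": 0,"turn": 0},{"dx": -0.04,"dy": -0.1,"dz": 0,"turn": 0},{"dx": -0.06,"dy": -0.15,"dz": 0,"turn": 0},{"dx": -0.08,"dy": -0.2,"dz": 0,"turn": 0},{"dx": -0.1,"dy": -0.25,"dz": 0,"turn": 0},{"dx": -0.11,"dy": -0.3,"dz": 0,"turn": 0},{"dx": -0.12,"dy": -0.34,"dz": 0,"turn": 0},{"dx": -0.12,"dy": -0.36,"dz": 0,"turn": 0},{"dx": -0.12,"dy": -0.36,"dz": 0,"turn": 0}]}}

```text
clock: 41.12
ee_pos: [0.4461, -0.3113, 0.237]
orientation: [[0.983, -0.183, 0.001], [-0.183, -0.983, 0.0], [0.001, -0.0, -1.0]]
ft_force: [0.8, 1.1, -0.7]
grip_width: 0.085
```

```bash
python3 - <<'E'
from h import *
ee(); t,P,s=grab("top"); a,Q,s2=grab("side"); ee()
print("nested",roof(P,(136,211),14,.023,.06,-.1))
for n,px,z0,z1 in [("jar",(226,215),.11,.14),("blk",(271,222),.085,.115)]:
    p=P[region(P,px,23,z0,z1)]; print(n,len(p),rect(p),np.median(p[:,2]))
im=np.hstack([cv2.resize(t[155:275,100:300],None,fx=2,fy=2.9,interpolation=2),cv2.resize(a[100:240,150:310],(400,348),interpolation=2)])
save(im,"end.png")
E
```

```text
41.125 [ 0.4461 -0.3113  0.237 ] 0.08502126638331085
41.225 [ 0.447  -0.3083  0.2365] 0.08523118887777426
nested (array([0.5817, 0.316 ]), np.float64(-5.9), 'ridge z', np.float64(0.0449), 'len', np.float64(0.0586), 421)
jar 337 (array([565.5,  89.9]), array([45.2, 42.9]), 88.1) 0.12465209852551307
blk 366 (array([545. , -18.1]), array([45.6, 46.1]), 79.0) 0.10464026932215498
```

View pics/end.png

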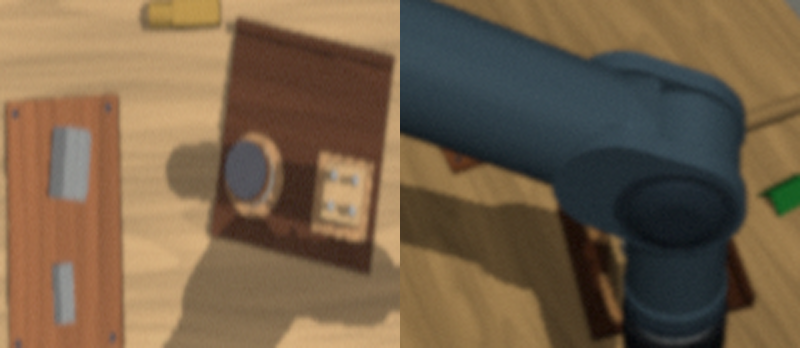

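The top view shows the jar at (252,170) on the round pad, the block at (342,195) on the square pad, and the cap on the wide stake at (70,163). The arm is clear of everything, so I hand in.

```bash
python3 -c "
from plant import order; print(order.hand_in())"
```

```text
the job is handed in; nothing more can be done
None
```

The job is done and handed in at about 41 s of the 128 s allowed; the hand-in reports no verdict. I stood the jar and punch block in the tray with the loose angle left where it lay. I then nested the angle on the wide stake and put the jar and block back on their pads.

The last checks, all from the top camera, came out within tolerance:

| Thing | Measured | Allowed |
|---|---|---|
| Angle, height of ridge above the bare stake's | 6.9 mm | 4.5 to 9.5 mm |
| Angle, along the ridge | about 1.5 mm off | 10 mm |
| Angle, across the ridge | about 0.3 mm off | 3 mm |
| Angle, yaw against the stake | within about 1° | 0.1 rad (5.7°) |
| Jar, distance from round pad centre | about 2 mm | 12 mm |
| Block, distance from square pad centre | under 1 mm | 12 mm |

Jar and block stand at the same heights as at the start, and the arm is clear of everything.

- **Side camera:** the arm hid the scene from it in the final pictures, so nothing there cross-checks the top camera. One attempt to fit the nested angle from the side view failed for that reason.
- **Stake yaw:** the top camera read −4.7° and −6.0°, the side camera −8.2°. I lowered the angle at about −6.7°, and after release it read −5.6° and then −5.9°.

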